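Dispense two long dowels from the pedal feeder

TASK

Dispense exactly two of the long dowels for the next joint: with the fingertips, press the rear pedal of the feeder that holds the longer dowels all the way down so that its gate lifts and one dowel rolls into the trough, let the pedal come fully up so that the next dowel moves to the gate, then do it once more and leave the pedal up with the gate shut. Do not touch any dowel, do not press the pedal of the short-dowel feeder, and leave the pencil and the tape measure between the feeders where they are.

Things in the scene. Friction and masses are not known exactly. Their poses are not given: they have to be found in the camera images.
- long_feeder: fixed plywood feeder of the long dowels; base board 236 mm (x) by 213 mm (y), origin at the middle of its underside, +x up the chute, which falls towards -x at 0.21 rad. Chute floor at the gate (x = -40 mm) is 45 mm above the bench. Magazine with four dowels: x -40 to +50 mm; trough: x -40 to -107 mm. All of it but the pedal is lower than 85 mm
- long_feeder_pedal (a point): middle of the top of the ribbed press pedal of the long-dowel feeder, at the rear (+x) end of its lever, about 89 mm above the bench. Pedal 45 mm along the feeder's x, 44 mm wide, at rest sloping like the chute (high at the rear), level when fully down; this point, 82 mm from the pivot, then stands 15 mm lower. Nothing is above it
- long_feeder_lever (a joint): rocking lever of the long-dowel feeder, rad: 0 = rest, gate shut; 0.19 = pedal fully down on its stop. A spring returns it; the pedal takes about 3 N to start, 7 N at the bottom. From about 0.10 the gate lets one dowel out while fingers through the floor hold the rest; when it comes up the next dowel moves to the gate. Each takes about half a second
- short_feeder: fixed plywood feeder of the short dowels; base board 236 mm (x) by 153 mm (y), origin at the middle of its underside, +x up the chute, which falls towards -x at 0.21 rad. Chute floor at the gate (x = -40 mm) is 45 mm above the bench. Magazine with four dowels: x -40 to +50 mm; trough: x -40 to -107 mm. All of it but the pedal is lower than 85 mm
- short_feeder_pedal (a point): middle of the top of the ribbed press pedal of the short-dowel feeder, at the rear (+x) end of its lever, about 89 mm above the bench. Pedal 45 mm along the feeder's x, 44 mm wide, at rest sloping like the chute (high at the rear), level when fully down; this point, 82 mm from the pivot, then stands 15 mm lower. Nothing is above it
- short_feeder_lever (a joint): rocking lever of the short-dowel feeder, rad: 0 = rest, gate shut; 0.19 = pedal fully down on its stop. A spring returns it; the pedal takes about 3 N to start, 7 N at the bottom. From about 0.10 the gate lets one dowel out while fingers through the floor hold the rest; when it comes up the next dowel moves to the gate. Each takes about half a second
- long_dowel_1: loose beech dowel, 12 mm thick, 160 mm long along its y, number 1 from the gate in the long-dowel feeder; its origin is half way along, on its surface, 6 mm from its axis, and turns with it as it rolls
- long_dowel_2: loose beech dowel, 12 mm thick, 160 mm long along its y, number 2 from the gate in the long-dowel feeder; its origin is half way along, on its surface, 6 mm from its axis, and turns with it as it rolls
- long_dowel_3: loose beech dowel, 12 mm thick, 160 mm long along its y, number 3 from the gate in the long-dowel feeder; its origin is half way along, on its surface, 6 mm from its axis, and turns with it as it rolls
- long_dowel_4: loose beech dowel, 12 mm thick, 160 mm long along its y, number 4 from the gate in the long-dowel feeder; its origin is half way along, on its surface, 6 mm from its axis, and turns with it as it rolls
- short_dowel_1: loose beech dowel, 12 mm thick, 100 mm long along its y, number 1 from the gate in the short-dowel feeder; its origin is half way along, on its surface, 6 mm from its axis, and turns with it as it rolls
- short_dowel_2: loose beech dowel, 12 mm thick, 100 mm long along its y, number 2 from the gate in the short-dowel feeder; its origin is half way along, on its surface, 6 mm from its axis, and turns with it as it rolls
- short_dowel_3: loose beech dowel, 12 mm thick, 100 mm long along its y, number 3 from the gate in the short-dowel feeder; its origin is half way along, on its surface, 6 mm from its axis, and turns with it as it rolls
- short_dowel_4: loose beech dowel, 12 mm thick, 100 mm long along its y, number 4 from the gate in the short-dowel feeder; its origin is half way along, on its surface, 6 mm from its axis, and turns with it as it rolls
- pencil: bystander: green pencil lying between the feeders, 136 mm long, 7 mm thick; origin under its middle
- tape_measure: bystander: yellow and black tape measure, 38x87x73 mm, behind the pencil; origin under its middle
Mind the look-alikes: they are no part of the job. Leave any grey look-alike of the short_dowel_1 alone.

How it is judged:
At the end, for the whole second after the job is handed in: The first two long dowels lie at rest in the trough of the long-dowel feeder (their origins 25 to 78 mm beyond the gate along the feeder's -x), the other two are still in its magazine, all four short dowels are still in their magazine, and both levers are back at rest (under 0.02 rad) (x of long_dowel_1 in the frame of long_feeder between -0.118 and -0.065 m and height (world z) of each of long_dowel_1, long_dowel_2 below 0.06 m and linear speed of each of long_dowel_1, long_dowel_2 below 0.03 m/s and x of long_dowel_2 in the frame of long_feeder between -0.118 and -0.065 m and x of long_dowel_3 in the frame of long_feeder between -0.05 and 0.03 m and height (world z) of each of long_dowel_3, long_dowel_4, short_dowel_1, short_dowel_2, short_dowel_3, short_dowel_4 below 0.08 m and x of long_dowel_4 in the frame of long_feeder between -0.05 and 0.03 m and x of short_dowel_1 in the frame of short_feeder between -0.05 and 0.03 m and x of short_dowel_2 in the frame of short_feeder between -0.05 and 0.03 m and x of short_dowel_3 in the frame of short_feeder between -0.05 and 0.03 m and x of short_dowel_4 in the frame of short_feeder between -0.05 and 0.03 m and value of joint each of long_feeder_lever, short_feeder_lever below 0.02 rad); the robot touches nothing.
It fails at once if the robot touched a dowel (contact force between any of the fingers, the arm and long_dowel_1 above 1 N or contact force between any of the fingers, the arm and long_dowel_2 above 1 N or contact force between any of the fingers, the arm and long_dowel_3 above 1 N or contact force between any of the fingers, the arm and long_dowel_4 above 1 N or contact force between any of the fingers, the arm and short_dowel_1 above 1 N or contact force between any of the fingers, the arm and short_dowel_2 above 1 N or contact force between any of the fingers, the arm and short_dowel_3 above 1 N or contact force between any of the fingers, the arm and short_dowel_4 above 1 N).
It fails at once if a dowel was lifted out of its feeder (height (world z) of any of long_dowel_1, long_dowel_2, long_dowel_3, long_dowel_4, short_dowel_1, short_dowel_2, short_dowel_3, short_dowel_4 above 0.1 m).
It fails at once if the pedal of the short-dowel feeder was pressed (value of joint short_feeder_lever above 0.06 rad).
It fails at once if the lever of the long-dowel feeder was worked otherwise than by pressing its pedal (value of joint long_feeder_lever above 0.06 rad and horizontal distance between the grasp point and long_feeder_pedal above 0.1 m).
It fails at once if a bystander was knocked away (distance of any of pencil, tape_measure from where it was at the start of the episode above 0.03 m).
It also fails if it takes over 42 s, if anything falls off the work surface, if the arm or the gripper's body presses on something with over 40 N, if the wrist force passes 120 N, or if a joint passes its speed limit or range.

ROBOT

A 6-joint arm with a two-finger parallel gripper is mounted at the origin on the work surface; the furniture and walls round the work are solid. World frame = base frame: x ahead of the robot, y to its left, z up, the work surface at z = 0. Lengths are in m, angles in rad, forces in N, time in s.
With the tool pointing down it reaches from about 0.275 to 0.75 m from the base axis. Payload 10.2 kg.
Tool frame: the origin (TCP) lies on the centre line of the jaws, within the pads' length; the fingertips stand 17 mm ahead of it and the grasp point (between the pads) lies 2 mm behind it; z points along the fingers, y is the line along which they close (so a half turn about z gives the same grasp; the last joint's range is limited). The gripper opens to 88 mm and grips with 3 to 60 N. Pads are 18 mm wide; open, the fingers measure 123 mm over their backs; the gripper's body (75 mm by 187 mm) begins 45 mm behind the grasp point.
Start: joints at [1.062, 0.313, 1.498, -0, 1.331, -0.223], TCP at [0.148, 0.504, 0.256] pointing down, gripper open.
Joint ranges: [-2.94, 2.94], [-0.97, 2.17], [0.19, 2.56], [-1.23, 4.37], [0.02, 3.11], [-2.88, 2.88]. Speed limits (rad/s): [2.39, 2.39, 3.01, 3.14, 3.14, 3.14].

INTERFACE

Orientations are given as a 3x3 rotation matrix whose columns are the frame's x, y, z axes.
In Python, from bench import bot, move_gripper, monitor, camera, camera_model, finder gives the robot as it stands. Calls block until the motion is done:
- bot.movep(position, orientation): joint-space move of the TCP to a pose.
- bot.move_linear(position, rot=None, max_speed=0.15, max_force=None): straight line of the TCP; rot=None keeps the orientation; max_speed is the mean speed in m/s. With max_force (N) it stops when the force on the tool has changed by that much, and returns True; else False.
- bot.goto_joints(angles): joint-space move.
- move_gripper(opening, squeeze=None): finger opening in m; squeeze is the grip in N (None keeps the last); returns when the fingers have stopped.
- bot.hold(seconds).
- bot.solve_ik(position, orientation): joint angles nearest the present ones, or None.
- monitor.observe(): the state.
- camera(name): name is "scene" or "top"; returns the picture (400x640x3 uint8, red, green, blue); there is no depth.
- camera_model(name): a dict with "fovy" (degrees; the focal length in pixels is half the picture's height over the tangent of half this angle, whatever the lens; pixels are square), "cx", "cy" (the principal point, pixels), "dist" ([k1, k2, p1, p2, k3] as OpenCV has them; the pictures are not rectified), "R" (3x3) and "t" (3): a world point X has camera coordinates R X + t. Camera axes: x right, y down, z forward; pixel columns grow to the right and rows downward; lengths in m; the calibration is good to about 2 mm. A picture is of the moment at which its call begins. camera_model takes no time and is no camera call.
A pose or a line that the arm cannot do raises bot.MotionError and nothing moves.
- bot.finish_job(): hands the job in; it is judged then, once.
Trained networks look in the newest picture that a camera, given by its name, has taken for a name from the list of things; names that differ only in an ending like _2 or _b are one class to them, and where a whole thing is asked for, a point or a joint stands for the part that bears it (a point fixed in the world has none). Each returns a list of dicts, best first, with "score" (0 to 1); they miss things now and then, are a little off and sometimes report something else, mostly with a low value. They report only what shows in the picture. A call takes as long as a camera call. They do not tell look-alikes from the thing itself.
- finder.find_in(camera, label): "centre" ([column, row] in pixels, amid what is visible of it).
The state is a dict: "time_s": time; "joint_pos": joint angles; "qd": joint speeds; "tau": joint torques, N m; "position": TCP position; "tool_rot": TCP orientation; "ft_force": force on the tool from outside, world axes, zero at the start; "ft_torque": the same for the moment, N m; "opening": finger opening in m; "grasp_force": force on a finger pad.
Only numpy, scipy, OpenCV 4.12 (cv2) and the standard library are available. Lean on these libraries where they do the work, as an engineer would, in place of code of your own. Each camera call takes 0.05 s, during which the arm holds its last target. There are 200 camera calls.

## Working session

There is one attempt and no reset: what is moved stays moved. The work goes in short steps, each a Python script; the robot and the scene stay as the last script left them, time stands still between calls to the robot, and variables do not carry over. Pictures are saved under pics/ and viewed, at most 10 in all, crops included, and the job is handed in when it is done.

```bash
mkdir -p pics; python3 - <<'E'
from bench import *
import cv2
for c in("scene","top"):
    cv2.imwrite(f"pics/{c}0.png",camera(c)[:,:,::-1])
    m=camera_model(c);print(c,m)
    for l in("long_feeder_pedal","short_feeder_pedal","long_feeder","short_feeder","long_dowel_1","short_dowel_1","pencil","tape_measure"):
        print(l,[(d["score"],d["centre"]) for d in finder.find_in(c,l)][:4])
print(monitor.observe()["time_s"])
E
```

```text
scene {'fovy': 47.81320535218074, 'cx': 318.11753924938375, 'cy': 196.31390117297323, 'dist': array([-0.0003269,  0.       ,  0.       ,  0.       ,  0.       ]), 'R': array([[ 0.49596345, -0.86833085,  0.00466729],
       [-0.62515284, -0.36078787, -0.69210985],
       [ 0.60266424,  0.34034342, -0.7217771 ]]), 't': array([-0.31140342,  0.29988684,  1.00594801])}
long_feeder_pedal [(0.68, [227.4, 182.0])]
short_feeder_pedal [(0.67, [365.7, 215.0])]
long_feeder [(0.88, [225.8, 184.3]), (0.16, [219.5, 176.3])]
short_feeder [(0.83, [358.1, 257.6]), (0.3, [218.2, 175.0])]
long_dowel_1 [(0.56, [223.9, 170.3]), (0.5, [215.3, 173.0]), (0.43, [227.6, 177.6])]
short_dowel_1 [(0.63, [359.5, 239.0]), (0.55, [363.5, 240.9]), (0.5, [366.6, 243.6]), (0.47, [434.3, 280.8])]
pencil [(0.67, [280.2, 208.7]), (0.58, [363.7, 215.3])]
tape_measure [(0.76, [300.9, 174.2]), (0.7, [218.4, 172.6])]
top {'fovy': 50.97370766732868, 'cx': 320.7500739702464, 'cy': 200.1669027402902, 'dist': array([-0.03910445,  0.        ,  0.        ,  0.        ,  0.        ]), 'R': array([[ 0.02975579, -0.99954787,  0.00431826],
       [-0.97046154, -0.02992414, -0.23939289],
       [ 0.23941387,  0.00293262, -0.97091318]]), 't': array([-0.08215759,  0.44956011,  1.06453641])}
long_feeder_pedal [(0.57, [219.7, 186.4])]
short_feeder_pedal [(0.74, [382.0, 204.8])]
long_feeder [(0.61, [221.8, 209.1]), (0.2, [392.4, 225.4])]
short_feeder [(0.65, [386.5, 226.3]), (0.28, [384.4, 228.4])]
long_dowel_1 [(0.7, [217.0, 218.0]), (0.51, [221.3, 217.9]), (0.46, [218.0, 225.6])]
short_dowel_1 [(0.72, [391.8, 226.0]), (0.6, [394.2, 239.9]), (0.56, [461.0, 223.1]), (0.55, [391.6, 232.5])]
pencil [(0.58, [289.7, 209.0])]
tape_measure [(0.89, [296.6, 175.3])]
0.9
```

View pics/scene0.png

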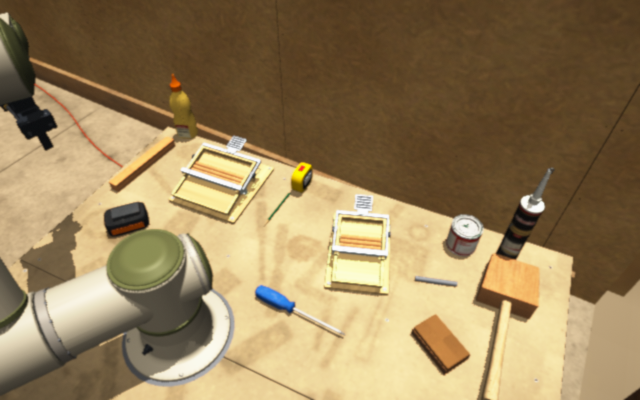

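View pics/top0.png

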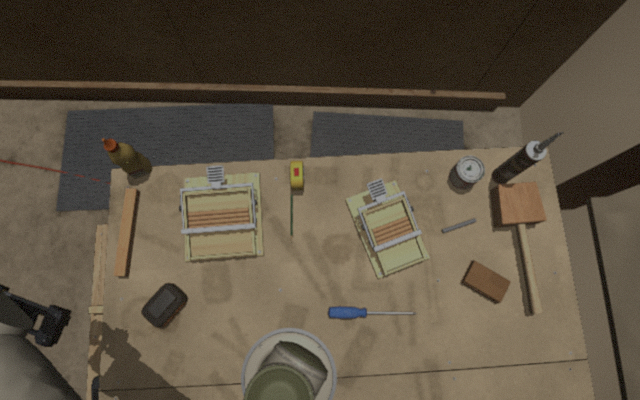

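The long feeder is on the left: its pedal is near (215,177) in top and (236,144) in scene. The short feeder's pedal is at (377,190) and (364,205). I'll enlarge the long feeder in both pictures.

```bash
python3 - <<'E'
import cv2,numpy as np
a=cv2.imread("pics/top0.png")[155:275,165:285];b=cv2.imread("pics/scene0.png")[125:245,160:280]
f=lambda i:cv2.resize(i,None,fx=6.6,fy=5,interpolation=cv2.INTER_CUBIC)
g=lambda i:cv2.resize(i,(395,395),interpolation=cv2.INTER_CUBIC)
a=cv2.convertScaleAbs(a,alpha=1.5)
cv2.imwrite("pics/c1.png",np.hstack([g(a),g(b)]))
E
```

```text
(no output)
```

View pics/c1.png

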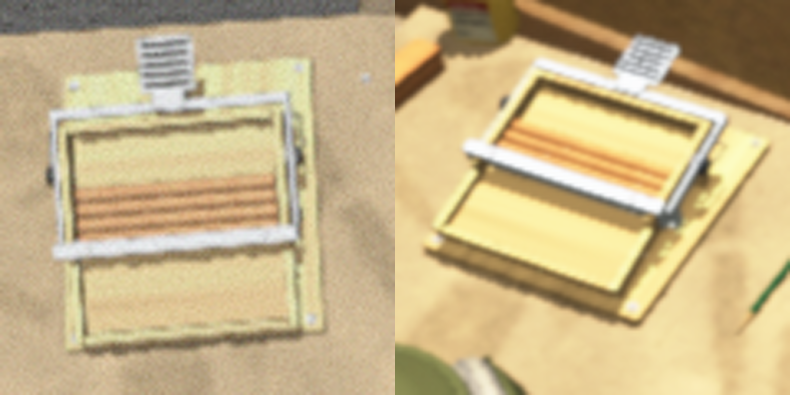

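The crop shows the pedal's ribbed top centred at about top (215.1,174.1) and scene (236.9,143.8), with the base board corners clear in top. I'll triangulate now.

```bash
cat > h.py <<'E'
from bench import *
import cv2,numpy as np
def ray(c,p):
    m=camera_model(c);f=200/np.tan(np.radians(m["fovy"]/2))
    K=np.array([[f,0,m["cx"]],[0,f,m["cy"]],[0,0,1]])
    u=cv2.undistortPoints(np.array([[p]],float),K,m["dist"])[0,0]
    return -m["R"].T@m["t"], m["R"].T@np.array([*u,1])
def at_z(c,p,z):
    o,d=ray(c,p);return o+d*(z-o[2])/d[2]
def tri(p,q):
    (a,d),(b,e)=ray("top",p),ray("scene",q)
    s=np.linalg.lstsq(np.c_[d,-e],b-a,rcond=None)[0]
    return (a+s[0]*d+b+s[1]*e)/2, np.linalg.norm(a+s[0]*d-b-s[1]*e)
E
python3 - <<'E'
from h import *
print(tri((215.1,174.1),(236.9,143.8)))
print(at_z("top",(215.1,174.1),.089),at_z("scene",(236.9,143.8),.089))
k=395/120
C=[at_z("top",(165+x/k,155+y/k),.012)[:2] for x,y in((66,72),(311,58),(325,330),(66,350))]
C=np.array(C);print(C,C.mean(0),[np.linalg.norm(C[i]-C[i-1]) for i in range(4)])
ax=(C[0]+C[1]-C[2]-C[3]);print("yaw",np.arctan2(ax[1],ax[0]))
print("short ped",tri((377,190),(364,205)))
print("tape",at_z("top",(296.6,175.3),.04))
E
```

```text
(array([0.50822075, 0.20948845, 0.08652078]), np.float64(0.006067774768153565))
[0.50537497 0.21102335 0.089     ] [0.50807017 0.20523028 0.089     ]
[[0.51821102 0.31604983]
 [0.53702729 0.10667303]
 [0.30522834 0.08027268]
 [0.28204154 0.29088621]] [0.41062705 0.19847044] [np.float64(0.23750627315159978), np.float64(0.21022058829350018), np.float64(0.23329751688460357), np.float64(0.21188603022721406)]
yaw 0.10974412394215462
short ped (array([ 0.47944518, -0.21751299,  0.08014954]), np.float64(0.0054785490930352254))
tape [ 5.23699674e-01 -1.26811002e-04  4.00000000e-02]
```

Board sizes come out at 237/233 x 210/212 mm, against 236 x 213. The board centre plus 97 mm along yaw 0.11 lands on the triangulated pedal, about (0.507, 0.209). I'll press once and check.

```bash
cat >> h.py <<'E'
PX,PY,YAW=.507,.209,.11
def press():
    hit=bot.move_linear([PX,PY,.017+.068],max_speed=.04,max_force=16)
    bot.hold(.3)
    s=monitor.observe();print("hit",hit,"tip z",s["position"][2]-.017,"F",s["ft_force"],s["time_s"])
    bot.hold(.6)
def up():
    bot.move_linear([PX,PY,.017+.115],max_speed=.06);bot.hold(1.)
def save(n): 
    ims=[camera(c)[:,:,::-1] for c in("top","scene")]
    g=lambda i:cv2.resize(i,(395,395),interpolation=cv2.INTER_CUBIC)
    cv2.imwrite(n,np.hstack([g(cv2.convertScaleAbs(ims[0][155:275,165:285],alpha=1.5)),g(ims[1][125:245,160:280])]))
E
python3 - <<'E'
from h import *
move_gripper(0.0,10)
c,s=np.cos(YAW),np.sin(YAW)
best=None
q0=np.array(monitor.observe()["joint_pos"])
for k in(1,-1):
    x=k*np.array([c,s,0]);z=np.array([0,0,-1.]);R=np.c_[x,np.cross(z,x),z]
    q=bot.solve_ik([PX,PY,.2],R)
    if q is not None:
        d=np.abs(np.array(q)-q0).max();print(k,d)
        if best is None or d<best[0]: best=(d,R)
R=best[1]
bot.movep([PX,PY,.2],R)
bot.move_linear([PX,PY,.132],max_speed=.1)
o=monitor.observe();print(o["position"],o["ft_force"],o["opening"])
press();save("pics/p1.png");up();save("pics/p2.png")
print(monitor.observe()["time_s"],monitor.observe()["ft_force"])
E
```

```text
1 1.8614671208260307
-1 1.2801255327637622
[0.50729963 0.20914755 0.13260293] [ 0.92680969  0.33620295 -0.51005239] 0.0002618783232364601
hit True tip z 0.0732031402710617 F [-3.97354558 -1.23855853 11.30596448] 6.05
8.7083 [-0.20327765  0.29161531  0.40782906]
```

View pics/p1.png

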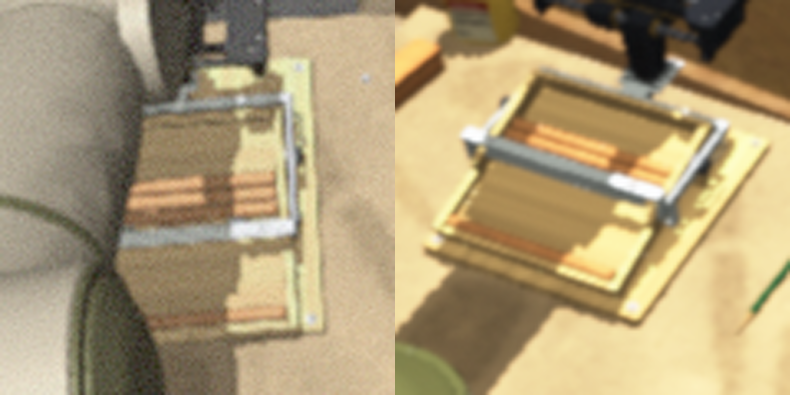

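View pics/p2.png

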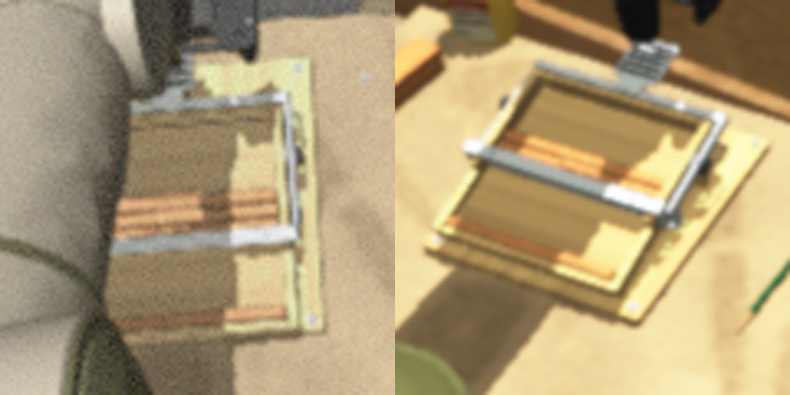

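In p1 the gate is up and one dowel lies in the trough, at about (615,270) in the scene crop. In p2 the pedal is up, the gate is shut and three dowels have moved to the gate. Tip height was 73 mm with 11 N, so the lever was on its stop. Now the second press.

```bash
python3 - <<'E'
from h import *
press();up()
bot.move_linear([PX,PY,.25],max_speed=.12)
q=list(monitor.observe()["joint_pos"]);q[0]+=.7   # clear the view
bot.goto_joints(q)
save("pics/p3.png");print(monitor.observe()["time_s"],monitor.observe()["ft_force"])
for l in("pencil","tape_measure"):print(l,[finder.find_in(c,l)[:1] for c in("top","scene")])
E
```

```text
hit True tip z 0.07320727119748445 F [-3.1592824  -1.29488333  9.56408235] 10.0167
15.1083 [0.13999796 0.72025384 0.04632299]
pencil [[{'centre': [291.2, 214.1], 'score': 0.44}], [{'centre': [282.9, 199.7], 'score': 0.63}]]
tape_measure [[{'centre': [296.1, 176.5], 'score': 0.63}], [{'centre': [301.8, 179.0], 'score': 0.66}]]
```

View pics/p3.png

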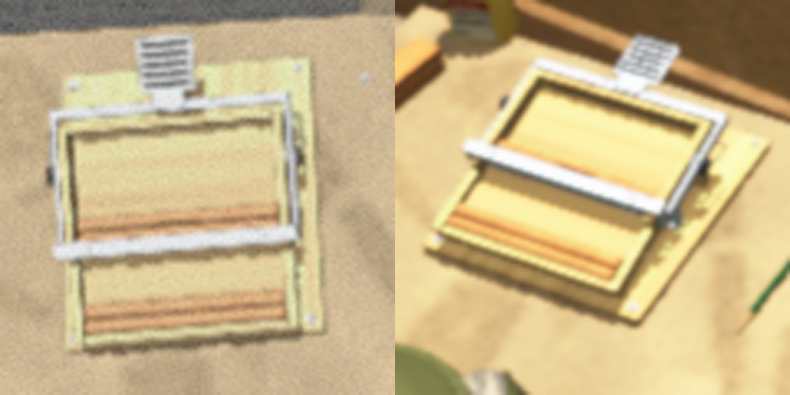

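Two dowels lie in the trough (top crop rows about 310 and 325), two are behind the shut gate, the pedal is up and the pencil and tape have not moved.

```bash
python3 -c "
from bench import *
print(bot.finish_job())"
```

```text
the job is handed in; nothing more can be done
None
```

I dispensed exactly two long dowels into the trough with two full presses of the long-feeder pedal and handed the job in at about 15 s; the last pictures show the gate shut, the pedal up, two dowels still in the magazine, and the pencil and tape measure where they were.

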